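Vibration check on a floating isolation platform

TASK

First throw the hand lever on the air-control box over into its far notch, the one beside the triangle mark, so that the isolation platform floats; then take the vibration meter pen out of its sloping holder and hold it upright, tip down, inside the ring mark on the floating platform with a light press of about 5 N. Finish while still gripping the pen and holding it steadily there, with the lever still in its far notch. Do not jab the platform, do not touch it with the pen before it floats, and leave the tip box, tub, injector and screwdriver where they are.

Things in the scene. Friction and masses are not known exactly. Their poses are not given: they have to be found in the camera images.
- lever (a joint): hand lever of the air valve on the air-control box. Angle (rad) about a level hinge 60 mm above the bench: 0 upright, negative leaning near (bar mark), positive leaning far (triangle mark). Spring detents hold it in notches at -0.35 (start: platform vented) and +0.35 (platform floats); stops at +-0.46. Leaving a notch takes about 10 N at the knob; past +0.1 it snaps home by itself
- lever_knob (a point): centre of the lever's black ball knob, 28 mm across, on an 8 mm rod, 85 mm from the hinge, about 140 mm above the bench. z points along the rod away from the hinge, y along the hinge, x the way the knob moves when the lever is thrown to the far notch
- airbox: grey air-control box, 130 x 100 x 50 mm, fixed to the bench on either side of the platform; gauge on its near face, regulator with black knob at its far end, 110 mm high and up to 125 mm along x. Origin under its centre, z up, x towards its far, triangle-marked end (the way to throw the lever, within 25 degrees of straight away from the robot)
- pen_grip (a point): point to grip the vibration meter pen: on its axis, 128 mm from the tip and 30 mm below its top, well clear of the holder. Pen: 158 mm long, thin steel tip, grey rectangular body 20 mm (x) by 30 mm (y) with flat sides from 40 to 158 mm from the tip, 0.11 kg, small display on its +x side. z runs along the pen from tip to top. The holder hides it up to 72 mm from the tip
- pen_tip (a point): end of the pen's steel tip (a ball end 6 mm across on a 6 mm rod); same axes as pen_grip: z along the pen towards its top
- pen: the vibration meter pen; origin at the end of its tip, axes as pen_grip
- holder: black sloping holder fixed to the bench on the other side of the platform from the air box: base 130 x 85 x 12 mm, rectangular socket 72 mm deep, 2.4 mm wider than the pen, leaning 0.44 rad (25 degrees) from vertical, its open top towards the holder's -x (robot) side, yaw within 25 degrees. Origin under its centre, z up. The pen stands in it tip down and is drawn out along the slope
- ring_mark (a point): centre of the dark flat ring painted on the platform's white top (36 mm outside, 24 mm inside, with a dot at its centre), at the height of the top surface: 85 mm above the bench when vented, 91 mm when floating. z up. A square mark elsewhere on the platform is not meant
- deck: white top plate of the isolation platform, 320 x 400 x 35 mm, with bolt holes and, at one far corner, a bolted-on manipulator block with three knobs (90 mm above the plate). Origin at the centre of its underside, z up. Lever far: it rises 6 mm within a second and floats, giving about 1 mm per 2.5 N pressed on it (damped, does not tilt) until it bottoms out 6 mm down
- tipbox: purple-topped tip box, 124 x 88 x 54 mm, on the bench; to be left alone. Origin under its centre
- tub: round clear tub with white cap, 96 mm across, 100 mm high, on the bench; to be left alone. Origin under its centre
- injector: black and steel hand injector (about 170 mm long) on a low black rest, up to about 95 mm high; thicker than the pen and lying flatter; to be left alone. Origin under its centre
- driver: black-handled screwdriver, 170 mm long, 26 mm thick, lying on the bench; to be left alone. Origin under its centre
Things that resemble listed ones, but are neither listed nor needed, are in the scene too. What is shaped like the pen but brown is not meant.

How it is judged (in metres and radians):
On the way, in this order (a step that is already met when the one before it is completed fails the run):
1. the lever sits in its far notch, the pen still in its holder (value of joint lever between 0.27 and 0.43 rad and distance between pen_tip and holder below 0.045 m), for 0.3 s.
2. the pen is drawn out of its holder, in the grip (distance between pen_tip and holder above 0.1 m and contact force between pen and the fingers above 1 N and contact force between pen and holder below 0.1 N), for 0.1 s.
At the end, for the whole second after the job is handed in: Lever in its far notch (0.27 to 0.43 rad); the gripped pen stands within 0.14 rad of upright, tip within 10 mm of the ring's centre, still (under 20 mm/s), pressing the platform with 2 to 11 N; the arm itself does not touch the platform (value of joint lever between 0.27 and 0.43 rad and horizontal distance between pen_tip and ring_mark below 0.01 m and angle between pen_tip's own z axis and vertical below 0.14 rad and contact force between pen and deck between 2 and 11 N and contact force between pen and the fingers above 1 N and contact force between the arm and deck below 0.5 N and linear speed of pen below 0.02 m/s); the arm keeps its last pose, push and grip.
It fails at once if the pen is jabbed onto the platform with more than 20 N (contact force between pen and deck above 20 N).
It fails at once if the pen touches the platform while the lever is out of its far notch (contact force between pen and deck above 0.5 N and value of joint lever below 0.2 rad).
It fails at once if the tip box, tub, injector or screwdriver is moved more than 20 mm (distance of any of tipbox, tub, injector, driver from where it was at the start of the episode above 0.02 m).
It also fails if it takes over 67 s, if anything falls off the work surface, if the arm or the gripper's body presses on something with over 40 N, if the wrist force passes 120 N, or if a joint passes its speed limit or range.

ROBOT

A 7-joint arm with a two-finger parallel gripper is mounted at the origin on the work surface. World frame = base frame: x ahead of the robot, y to its left, z up, the work surface at z = 0. Lengths are in mm, angles in rad, forces in N, time in s.
With the tool pointing down it reaches from about 400 to 875 mm from the base axis. Payload 4.4 kg.
Tool frame: the origin (TCP) lies midway between the tips of the shut fingers; the grasp point (between the pads) lies 19 mm behind it; z points along the fingers, y is the line along which they close (so a half turn about z gives the same grasp; the last joint's range is limited). The gripper opens to 85 mm and grips with 20 to 120 N. Pads are 22 mm wide; open, the fingers measure 114 mm over their backs; the gripper's body (76 mm by 85 mm) begins 54 mm behind the grasp point. The pads swing forward as they close: fully open they stand 13 mm farther back than shut.
Start: joints at [1.145, 0.628, 0.038, 1.517, -0.027, 0.996, -0.02], TCP at [228.885, -608.383, 231.313] pointing down, gripper open.
Joint ranges: [-3.06, 3.06], [-0.37, 2.12], [-1.25, 1.32], [0.18, 2.47], [-1.1, 4.24], [0.23, 1.98], [-2.94, 2.94]. Speed limits (rad/s): [2.57, 2.57, 3.14, 3.14, 3.14, 3.14, 3.14].

INTERFACE

Orientations are given as [roll, pitch, yaw] about the fixed x, y, z axes, in that order (R = Rz(yaw) Ry(pitch) Rx(roll)).
In Python, from cell import ctrl gives the robot as it stands.
- The arm moves only by the shell command python3 -m handwheel 'ROWS'. ROWS is JSON, a list of rows, each a list of 3 entries, a list of its own where there are three numbers: the turn, a rotation vector about the tool's x, y, z in degrees, then the shift along the tool's x, y, z in m, then the closure, from 0 (fully open) to 1 (shut). A call has 1 to 5 rows; each row shifts and turns the commanded pose from where the row before left it, along the tool's axes as they then stand; what a row does not reach is not made up. A row lasts 1/12 s, in which the tool goes at most 41.7 mm and 7.16 degrees, less where a joint would pass 70% of its speed; a pose out of reach is approached as far as the arm can. A call is refused whole if a number of a shift passes 0.0417 or a number of a turn 7.16, either way. A call with a gripper value outside its range is refused whole. The fingers move at their own pace and stop on an object; the grip force is fixed at half the most. Time passes only in rows, so rows that do not move let the fingers close. It gives the time, the measured TCP pose, the force, the opening and the grip force at its end, in the units of the state.
- ctrl.read_state(): the state, without advancing time (a new reading comes with each control period).
- ctrl.get_image(name): name is "side" or "top" or "wrist"; returns a dict with "pixels" (420x560x3 uint8, red, green, blue), "fx", "fy", "cx", "cy" (pixels), "k1" (the pictures are not rectified: a ray, as slopes to the right and down, at radius r is drawn at 1 + k1 r^2 times it, then the intrinsics apply), "pose" (4x4, takes a point from camera to world coordinates); the wrist camera has in their place "T_tool_cam" (4x4, takes a point from camera to tool coordinates, whose origin is the TCP and whose axes are the flange's). Camera axes: x right, y up, looking along -z (the intrinsics and any distortion apply to the point x, -y, -z); pixel columns grow to the right and rows downward; lengths in mm; the calibration is good to about 2 mm. A picture is of the moment at which its call begins: read the wrist's pose just before it. There is no depth.
- ctrl.finish_job(): hands the job in; it is judged then, once.
The state is a dict: "clock": time; "qpos": joint angles; "qd": joint speeds; "tau": joint torques, N m; "eef_pos": TCP position; "tool_rot": TCP orientation; "force": force on the tool from outside, world axes, zero at the start; "torque": the same for the moment, N m; "width": finger opening in mm; "gripper_force": force on a finger pad.
Only numpy, scipy, OpenCV 4.12 (cv2) and the standard library are available. Lean on these libraries where they do the work, as an engineer would, in place of code of your own. Each camera call takes 0.05 s, during which the arm holds its last target. There are 200 camera calls.

## Working session

There is one attempt and no reset: what is moved stays moved. The work goes in short steps, Python scripts to look and compute and a shell command to move; the robot and the scene stay as the last step left them, time stands still between calls to the robot, and variables do not carry over. Pictures are saved under pics/ and viewed, at most 10 in all, crops included, and the job is handed in when it is done.

```bash
ls; mkdir -p pics
python3 - <<'E'
from cell import ctrl
import cv2
s=ctrl.read_state();print({k:s[k] for k in('clock','eef_pos','tool_rot','width','force')})
for n in('side','top'):
    i=ctrl.get_image(n);cv2.imwrite(f'pics/{n}0.png',i['pixels'][:,:,::-1]);print(n,i['fx'],i['k1'],i['pose'])
E
```

```text
pics
{'clock': 0.0, 'eef_pos': array([ 228.65100028, -607.79463744,  230.38208043]), 'tool_rot': array([-3.13971066e+00,  1.75506733e-05,  3.59769515e-01]), 'width': 84.81576168806582, 'force': array([ 0.17390849,  0.77119389, -0.63199968])}
side 486.37328065342314 -0.07821536394449898 [[-9.26522452e-01  2.15499784e-01 -3.08408802e-01 -1.58017798e+01]
 [-3.76215310e-01 -5.21361468e-01  7.65927060e-01  1.24711891e+03]
 [ 4.26464996e-03  8.25676730e-01  5.64127423e-01  1.07090050e+03]
 [ 0.00000000e+00  0.00000000e+00  0.00000000e+00  1.00000000e+00]]
top 436.9279349182665 -0.04290779260722984 [[-1.12868072e-02  9.90060446e-01 -1.40188877e-01  3.07552128e+02]
 [-9.99908100e-01 -1.22279616e-02 -5.85389623e-03 -3.00402033e+01]
 [-7.50993530e-03  1.40109921e-01  9.90107474e-01  1.43108536e+03]
 [ 0.00000000e+00  0.00000000e+00  0.00000000e+00  1.00000000e+00]]
```

View pics/side0.png

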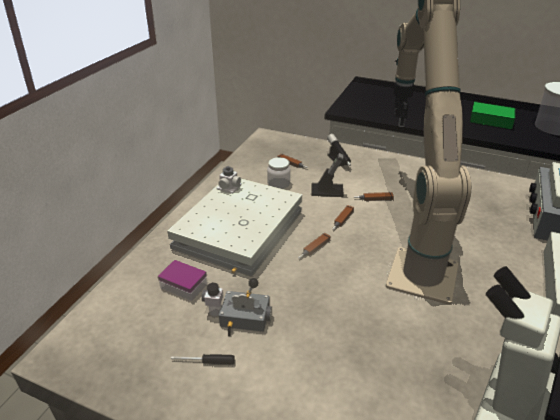

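View pics/top0.png

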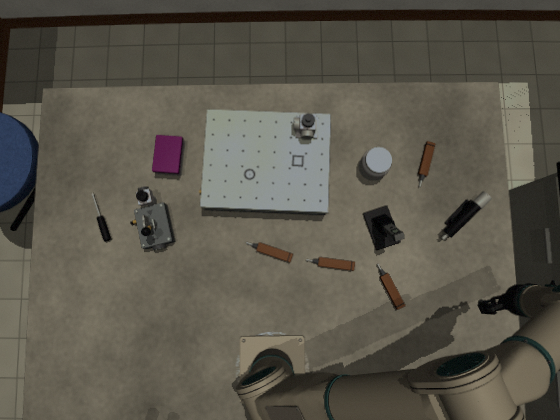

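```bash
cat > h.py <<'E'
import numpy as np, cv2
from scipy.spatial.transform import Rotation as R
from cell import ctrl
def ray(i,uv,T=None):
    T=i['pose'] if T is None else T
    K=np.array([[i['fx'],0,i['cx']],[0,i['fy'],i['cy']],[0,0,1.]])
    p=cv2.undistortPoints(np.array([[uv]],float),K,np.array([i['k1'],0,0,0.]))[0,0]
    return T[:3,3],T[:3,:3]@np.array([p[0],-p[1],-1])
def at_z(i,uv,z,T=None):
    o,d=ray(i,uv,T); return o+d*(z-o[2])/d[2]
def proj(i,P,T=None):
    T=i['pose'] if T is None else T
    c=T[:3,:3].T@(np.array(P,float)-T[:3,3]); x,y=c[0]/-c[2],-c[1]/-c[2]
    f=1+i['k1']*(x*x+y*y); return np.array([i['fx']*x*f+i['cx'],i['fy']*y*f+i['cy']])
def tri(l):
    A=np.zeros((3,3));b=np.zeros(3);rs=[]
    for i,uv,T in l:
        o,d=ray(i,uv,T);d=d/np.linalg.norm(d);M=np.eye(3)-np.outer(d,d);A+=M;b+=M@o;rs.append((o,M))
    X=np.linalg.solve(A,b);return X,[np.linalg.norm(M@(X-o)) for o,M in rs]
def wrist():
    s=ctrl.read_state();i=ctrl.get_image('wrist')
    T=np.eye(4);T[:3,:3]=R.from_euler('xyz',s['tool_rot']).as_matrix();T[:3,3]=s['eef_pos']
    return s,i,T@i['T_tool_cam']
def tool(P,rpy=None):
    """shift in tool axes (m) from present TCP to world P (mm); turn (deg, tool rotvec) to rpy"""
    s=ctrl.read_state();Rm=R.from_euler('xyz',s['tool_rot'])
    print('shift',np.round(Rm.inv().apply(np.array(P)-s['eef_pos'])/1000,4))
    if rpy is not None:
        t=(Rm.inv()*(rpy if isinstance(rpy,R) else R.from_euler('xyz',rpy))).as_rotvec(degrees=True);print('turn',np.round(t,2))
E
python3 - <<'E'
import cv2,numpy as np
t=cv2.imread('pics/top0.png');s=cv2.imread('pics/side0.png')
def c(im,x,y,w=80,h=60):return cv2.resize(im[y:y+h,x:x+w],(400,300),interpolation=cv2.INTER_CUBIC)
cv2.imwrite('pics/c0.png',np.vstack([np.hstack([c(t,345,190),c(t,115,180)]),np.hstack([c(s,300,135),c(s,200,270)])]))
E
```

```text
(no output)
```

View pics/c0.png

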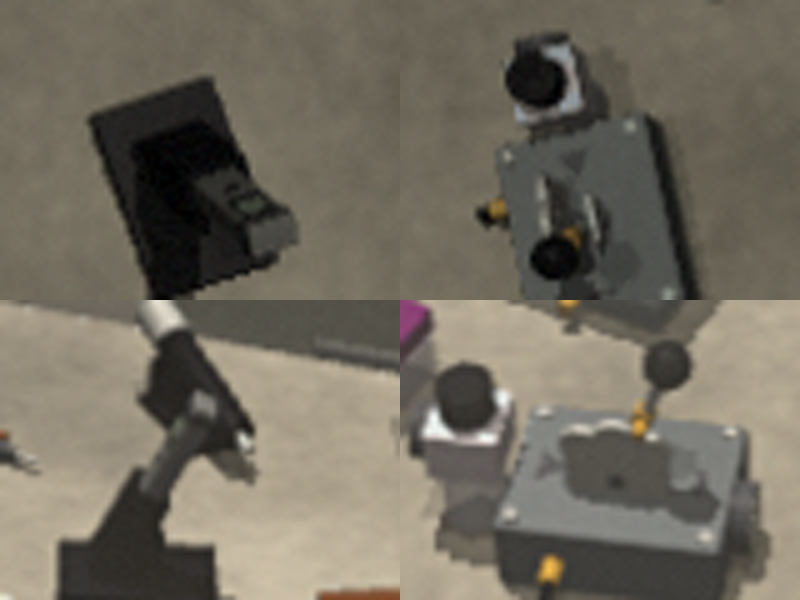

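Run:
```python
from h import *
t=ctrl.get_image('top');s=ctrl.get_image('side')
f=lambda x,y,X,Y:((x+.5)/5-.5+X,(y+.5)/5-.5+Y)
P=lambda *a:f(*a,345,190); A=lambda x,y:f(x-400,y,115,180)
pr=lambda n,v:print(n,np.round(v,3))
S=lambda x,y:f(x,y-300,300,135); B=lambda x,y:f(x-400,y-300,200,270)
k=tri([(t,A(552,258),None),(s,B(667,365),None)]);pr('knob',k[0]);pr('res',k[1])
g=tri([(t,P(275,236),None),(s,S(205,403),None)]);pr('pentop',g[0]);pr('res',g[1])
a=at_z(t,A(668,292),50);b=at_z(t,A(630,126),50);c=at_z(t,A(505,157),50);pr('screws',[a,b,c]);pr('yaw',[np.arctan2(*(b-a)[1::-1]),np.arctan2(*(c-b)[1::-1])-np.pi/2])
a=at_z(t,P(90,118),12);b=at_z(t,P(210,78),12);c=at_z(t,P(150,297),12);pr('base',[a,b,c]);pr('yaw',[np.arctan2(*(a-c)[1::-1]),np.arctan2(*(a-b)[1::-1])-np.pi/2])
pr('len',np.linalg.norm(a-b))
pr('ring',at_z(t,(249.5,174),85));pr('ringside',at_z(s,(243.5,222.5),85))
print(proj(t,g[0]),proj(s,g[0]))
pr('reg',at_z(t,A(537,80),110))
```

```text
knob [427.428 371.425 140.052]
res [0.542 0.542]
pentop [ 401.238 -378.123  163.95 ]
res [0.715 0.715]
screws [[413.866 324.564  50.   ]
 [520.901 351.63   50.   ]
 [501.775 432.131  50.   ]]
yaw [0.248 0.233]
base [[ 490.665 -302.257   12.   ]
 [ 516.189 -382.349   12.   ]
 [ 373.206 -336.789   12.   ]]
yaw [0.286 0.309]
len 84.06
ring [610.119  62.969  85.   ]
ringside [607.352  65.821  85.   ]
[399.52808663 236.56290544] [340.78428836 155.21351276]
reg [541.1   393.734 110.   ]
```

Candidates: the grey pen in the black sloping holder is at top (399,236) / side (341,155). It could be confused with the injector at top (465,215) and the brown pens at top (270,252), (333,264), (391,287) and (427,160). I choose the grey one: the crop shows its holder and its display. The black ball knob is at top (145,231); the regulator knob at (142,195) is not the lever. The ring is at top (249.5,174), and the square at (298,160) is not meant.

```bash
h="python3 -m handwheel"
$h '[[[0,0,3.45],[0,0,-0.035],1],[[0,0,3.45],[0,0,-0.035],1],[[0,0,0],[0.03,-0.026,0],1],[[0,0,0],[0.03,-0.026,0],1],[[0,0,0],[0.03,-0.026,0],1]]'
$h '[[[0,0,0],[0.03,-0.026,0],1],[[0,0,0],[0.03,-0.026,0],1],[[0,0,0],[0.03,-0.026,0],1],[[0,0,0],[0.03,-0.026,0],1],[[0,0,0],[0.03,-0.026,0],1]]'
$h '[[[0,0,0],[0.03,-0.026,0],1],[[0,0,0],[0.03,-0.026,0],1],[[0,0,0],[0.008,-0.040,0],1],[[0,0,0],[0.008,-0.040,0],1],[[0,0,0],[0.008,-0.040,0],1]]'
$h '[[[0,0,0],[0.008,-0.040,0],1],[[0,0,0],[0.008,-0.040,0],1],[[0,0,0],[0.008,-0.040,0],1],[[0,0,0],[0.008,-0.040,0],1],[[0,0,0],[0.008,-0.040,0],1]]'
```

```text
clock: 0.62
eef_pos: [298.2, -510.5, 301.7]
tool_rot: [3.141, -0.001, 0.237]
force: [1.7, 0.2, -0.5]
width: 25.7
gripper_force: 0.0
clock: 1.03
eef_pos: [413.4, -347.6, 301.4]
tool_rot: [3.142, -0.0, 0.239]
force: [1.1, 0.2, -0.2]
width: -0.1
gripper_force: 0.0
clock: 1.45
eef_pos: [453.3, -160.4, 301.1]
tool_rot: [-3.141, 0.0, 0.24]
force: [1.2, -1.4, -0.1]
width: -0.1
gripper_force: 0.0
clock: 1.87
eef_pos: [444.4, 43.2, 301.5]
tool_rot: [3.141, -0.0, 0.239]
force: [2.0, 0.7, 0.1]
width: -0.1
gripper_force: 0.0
```

```bash
h="python3 -m handwheel"
$h '[[[0,0,0],[0.0014,-0.0403,0],1],[[0,0,0],[0.0014,-0.0403,0],1],[[0,0,0],[0.0014,-0.0403,0],1],[[0,0,0],[0.0014,-0.0403,0],1],[[0,0,0],[0.0014,-0.0403,0],1]]'
$h '[[[0,0,0],[0.0014,-0.0403,0],1],[[0,0,0],[0.0014,-0.0403,0],1],[[0,0,0],[0.0014,-0.0403,0],1],[[0,0,0],[0,0,0],1]]'
$h '[[[0,0,0],[0,0,0.0345],1],[[0,0,0],[0,0,0.0345],1],[[0,0,0],[0,0,0.0345],1],[[0,0,0],[0,0,0.0345],1],[[0,0,0],[0,0,0.0345],1]]'
python3 - <<'E'
from h import *
s,i,T=wrist();cv2.imwrite('pics/w1.png',i['pixels'][:,:,::-1])
print(s['eef_pos'],s['tool_rot'],s['force'],proj(i,[427.4,371.4,140],T))
print(i['T_tool_cam'])
E
```

```text
clock: 2.28
eef_pos: [403.2, 240.5, 301.5]
tool_rot: [3.142, -0.0, 0.239]
force: [1.0, 0.1, -0.2]
width: 0.2
gripper_force: 0.0
clock: 2.62
eef_pos: [375.5, 366.6, 301.5]
tool_rot: [-3.134, -0.0, 0.251]
force: [-0.7, 1.1, -0.5]
width: -0.1
gripper_force: 0.0
clock: 3.03
eef_pos: [379.5, 356.9, 127.5]
tool_rot: [-3.141, -0.001, 0.239]
force: [-0.2, -0.7, -1.0]
width: -0.3
gripper_force: 0.0
[379.53238957 356.89991102 127.49769763] [-3.14132788e+00 -5.06565995e-04  2.39302873e-01] [-0.1650808  -0.68134717 -0.95898262] [270.47116715 175.77666604]
[[ 4.32119457e-04  9.58021191e-01  2.86697073e-01  7.33230302e+01]
 [ 9.99999854e-01 -3.21237640e-04 -4.33792107e-04  1.62346096e-01]
 [-3.23484139e-04  2.86697219e-01 -9.58021190e-01 -1.42360866e+02]
 [ 0.00000000e+00  0.00000000e+00  0.00000000e+00  1.00000000e+00]]
```

View pics/w1.png

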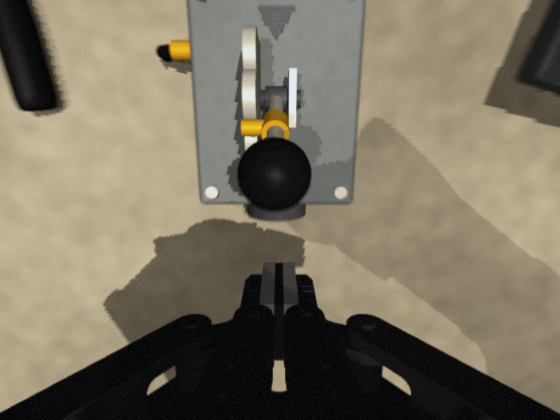

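The knob is centred at (274,174), about 4 px from the prediction, and in line with the fingers at column 278. I push now.

```bash
h="python3 -m handwheel"
$h '[[[0,0,0],[0.012,0,0],1],[[0,0,0],[0.01,0,0],1],[[0,0,0],[0.008,0,0],1],[[0,0,0],[0.008,0,0],1],[[0,0,0],[0.008,0,0],1]]'
$h '[[[0,0,0],[0.008,0,0],1],[[0,0,0],[0.008,0,0],1],[[0,0,0],[0.008,0,0],1],[[0,0,0],[0.008,0,0],1],[[0,0,0],[0,0,0],1]]'
python3 - <<'E'
from h import *
s,i,T=wrist();cv2.imwrite('pics/w2.png',i['pixels'][:,:,::-1])
for a in(-.35,0,.1,.35,.46): print(a,proj(i,[455.7+85*np.sin(a)*.971,378.4+85*np.sin(a)*.238,60+85*np.cos(a)],T))
E
```

```text
clock: 3.5
eef_pos: [416.9, 367.0, 129.8]
tool_rot: [3.139, 0.013, 0.242]
force: [-9.7, -1.3, 6.8]
width: 0.1
gripper_force: 4.8
clock: 3.92
eef_pos: [458.4, 376.0, 129.5]
tool_rot: [-3.141, -0.004, 0.237]
force: [1.0, 0.0, 1.0]
width: -0.0
gripper_force: 0.0
-0.35 [271.47902374 357.9116038 ]
0 [270.63241689 304.93202161]
0.1 [270.46454475 285.35108084]
0.35 [270.2519033  232.20371585]
0.46 [270.26033606 208.67522417]
```

View pics/w2.png

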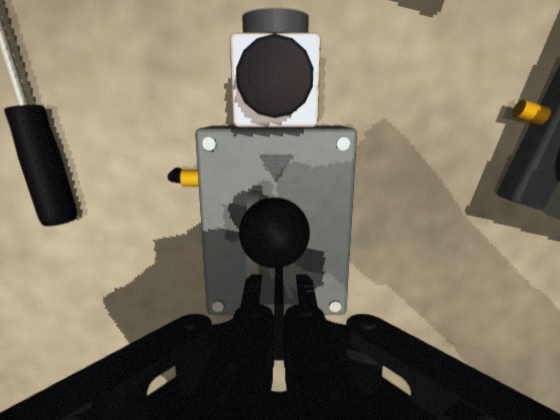

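The knob at (274,232) matches 0.35 rad, so the lever is in its far notch. I retreat and go to the pen.

```bash
h="python3 -m handwheel"
$h '[[[0,0,0],[-0.02,0,-0.01],1],[[0,0,0],[0,0,-0.04],0],[[0,0,0],[0,0,-0.04],0],[[0,0,0],[0,0,-0.04],0],[[0,0,0],[0,0,-0.04],0]]'
$h '[[[0,0,0],[-0.006,0.04,0],0],[[0,0,0],[-0.006,0.04,0],0],[[0,0,0],[-0.006,0.04,0],0],[[0,0,0],[-0.006,0.04,0],0],[[0,0,0],[-0.006,0.04,0],0]]'
$h '[[[0,0,0],[-0.006,0.04,0],0],[[0,0,0],[-0.006,0.04,0],0],[[0,0,0],[-0.006,0.04,0],0],[[0,0,0],[-0.006,0.04,0],0],[[0,0,0],[-0.018,0.035,0],0]]'
$h '[[[0,0,0],[-0.018,0.035,0],0],[[0,0,0],[-0.018,0.035,0],0],[[0,0,0],[-0.018,0.035,0],0],[[0,0,0],[-0.018,0.035,0],0],[[0,0,0],[-0.018,0.035,0],0]]'
$h '[[[0,0,0],[-0.018,0.035,0],0],[[0,0,0],[-0.018,0.035,0],0],[[0,0,0],[-0.018,0.035,0],0],[[0,0,0],[0,0,0],0]]'
python3 - <<'E'
from h import *
tool([376.6,-385.6,240],[np.pi,-.44,.30])
E
```

```text
clock: 4.38
eef_pos: [435.1, 370.6, 300.7]
tool_rot: [3.141, 0.001, 0.24]
force: [0.5, 0.9, -0.7]
width: 48.0
gripper_force: 0.0
clock: 4.8
eef_pos: [453.5, 167.7, 299.0]
tool_rot: [3.141, -0.0, 0.24]
force: [0.8, 0.2, 0.3]
width: 85.0
gripper_force: 0.0
clock: 5.22
eef_pos: [460.8, -32.1, 299.1]
tool_rot: [3.141, -0.002, 0.239]
force: [0.2, -0.9, 0.4]
width: 85.0
gripper_force: 0.0
clock: 5.63
eef_pos: [412.5, -222.7, 299.1]
tool_rot: [3.142, -0.0, 0.24]
force: [0.3, -0.1, -0.2]
width: 85.4
gripper_force: 0.0
clock: 5.97
eef_pos: [382.0, -344.6, 298.9]
tool_rot: [3.136, 0.003, 0.228]
force: [-0.4, -0.6, -0.7]
width: 85.9
gripper_force: 0.0
shift [-0.0144  0.0385  0.0591]
turn [ 1.2  25.37 -4.  ]
```

```bash
h="python3 -m handwheel"
$h '[[[0,0,-3.5],[-0.007,0.0195,0.0295],0],[[0,0,0],[-0.007,0.0195,0.0295],0],[[0,6.3,0],[0,0,0],0],[[0,6.3,0],[0,0,0],0],[[0,6.3,0],[0,0,0],0]]'
$h '[[[0,6.3,0],[0,0,0],0],[[0,0,0],[0,0,0],0],[[0,0,0],[0,0,0],0]]'
python3 - <<'E'
from h import *
s,i,T=wrist();cv2.imwrite('pics/w3.png',i['pixels'][:,:,::-1])
print(s['eef_pos'],s['tool_rot'])
top=np.array([401,-378,164.]);P=R.from_euler('xyz',[0,-.44,.30]).as_matrix()
for a in(10,-10):
  for b in(15,-15): print(a,b,proj(i,top+P@[a,b,0],T), proj(i,top+P@[a,b,-80],T))
E
```

```text
clock: 6.38
eef_pos: [383.5, -376.8, 239.4]
tool_rot: [3.141, -0.334, 0.302]
force: [1.0, 0.7, -0.5]
width: 85.6
gripper_force: 0.0
clock: 6.63
eef_pos: [379.3, -379.3, 239.0]
tool_rot: [-3.139, -0.438, 0.291]
force: [0.7, -0.2, 0.4]
width: 85.5
gripper_force: 0.0
[ 379.34815484 -379.29738111  239.0298405 ] [-3.13872111 -0.438162    0.29089761]
10 15 [262.93806937 231.36712621] [266.69953821 200.94721126]
10 -15 [308.96812402 231.01601867] [301.29128247 200.67827705]
-10 15 [263.54371387 259.66714624] [267.09093011 222.89688527]
-10 -15 [308.46445441 259.33082626] [301.04642587 222.63633332]
```

View pics/w3.png

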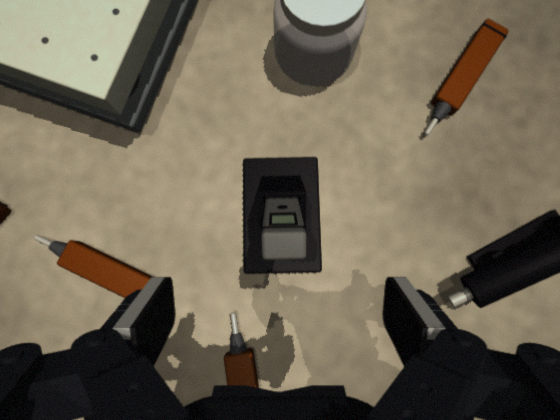

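The pen's top face spans (262..306, 230..258), as predicted, and the yaw is aligned. The injector end at (460,295) stays below finger height. I compute the descent.

Run:
```python
from h import *
tool([421,-372,119.7],[np.pi,-.44,.30])
```

```text
shift [-0.0155  0.006   0.1253]
turn [ 0.    0.08 -0.16]
```

```bash
h="python3 -m handwheel"
$h '[[[0,0,0],[-0.0155,0.005,0],0],[[0,0,0],[0,0,0.03],0],[[0,0,0],[0,0,0.03],0],[[0,0,0],[0,0,0.025],0],[[0,0,0],[0,0,0.02],0]]'
$h '[[[0,0,0],[0,0,0.02],0],[[0,0,0],[0,0,0],0],[[0,0,0],[0,0,0],0.5],[[0,0,0],[0,0,0],0.8],[[0,0,0],[0,0,0],1]]'
$h '[[[0,0,0],[0,0,0],1],[[0,0,0],[0,0,0],1],[[0,0,0],[0,0,0],1]]'
python3 - <<'E'
from h import *
s=ctrl.read_state();print(s['eef_pos'],s['tool_rot'],s['torque'])
E
```

```text
clock: 7.1
eef_pos: [416.9, -369.9, 137.2]
tool_rot: [-3.141, -0.439, 0.307]
force: [-0.8, -0.7, 0.5]
width: 85.4
gripper_force: 0.0
clock: 7.52
eef_pos: [422.6, -370.8, 121.4]
tool_rot: [3.139, -0.44, 0.303]
force: [-0.6, 0.3, 0.4]
width: 51.4
gripper_force: 0.0
clock: 7.77
eef_pos: [421.9, -371.2, 121.1]
tool_rot: [3.14, -0.44, 0.301]
force: [-1.2, -0.9, 4.6]
width: 29.4
gripper_force: 60.8
[ 421.89877735 -371.19337592  121.12159196] [ 3.1396351  -0.44020665  0.30055048] [-0.03673876  0.17205602  0.02606372]
```

Gripped (29.4 mm, 60 N). I draw it out along the slope.

```bash
h="python3 -m handwheel"
$h '[[[0,0,0],[0,0,-0.01],1],[[0,0,0],[0,0,-0.015],1],[[0,0,0],[0,0,-0.015],1],[[0,0,0],[0,0,-0.015],1],[[0,0,0],[0,0,-0.015],1]]'
$h '[[[0,0,0],[0,0,-0.02],1],[[0,0,0],[0,0,-0.02],1],[[0,0,0],[0,0,-0.025],1],[[0,0,0],[0,0,-0.03],1],[[0,0,0],[0,0,-0.03],1]]'
$h '[[[0,-6.3,0],[0,0,-0.02],1],[[0,-6.3,0],[0,0,-0.02],1],[[0,-6.3,0],[0,0,-0.02],1],[[0,-6.3,0],[0,0,0],1],[[0,0,0],[0,0,0],1]]'
python3 - <<'E'
from h import *
s,i,T=wrist();cv2.imwrite('pics/w4.png',i['pixels'][:,:,::-1])
print(s['eef_pos'],s['tool_rot'],s['width'])
Rm=R.from_euler('xyz',s['tool_rot'])
for k in range(95,121,5): print(k,proj(i,s['eef_pos']+Rm.apply([0,0,k]),T))
t=ctrl.get_image('top');print(at_z(t,(249.5,174),91))
tool([609,64,300],[np.pi,0,.3])
E
```

```text
clock: 8.18
eef_pos: [392.3, -379.4, 184.4]
tool_rot: [-3.141, -0.439, 0.3]
force: [0.2, 0.5, -0.9]
width: 29.5
gripper_force: 60.1
clock: 8.6
eef_pos: [340.9, -394.6, 297.8]
tool_rot: [-3.14, -0.439, 0.3]
force: [1.1, -0.9, -0.7]
width: 29.2
gripper_force: 60.1
clock: 9.02
eef_pos: [329.2, -398.4, 355.4]
tool_rot: [3.138, -0.001, 0.309]
force: [2.0, 1.0, -1.7]
width: 29.6
gripper_force: 60.1
[ 329.24322252 -398.44816849  355.38207544] [ 3.13768274e+00 -5.61345805e-04  3.09153609e-01] 29.575595222195584
95 [278.07329052 219.13628058]
100 [278.07890135 217.06482635]
105 [278.08430342 215.07029497]
110 [278.08950817 213.14847423]
115 [278.09452624 211.29545437]
120 [278.09936751 209.50760132]
[608.77048074  62.5543254   91.        ]
shift [ 0.4098 -0.3573  0.0537]
turn [-0.04 -0.03  0.2 ]
```

View pics/w4.png

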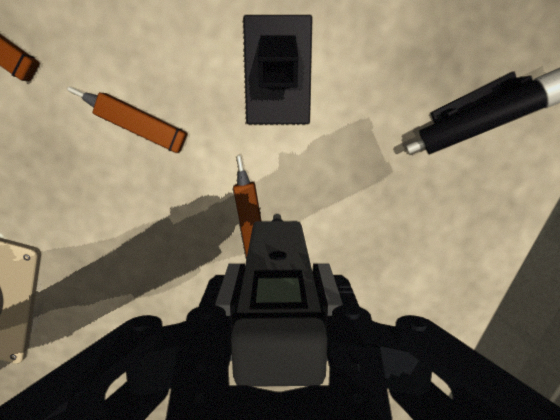

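Pen gripped and upright. Its tip shows at (278,216), which fits a tip about 105 mm below the TCP. I carry it above the ring.

```bash
h="python3 -m handwheel"
$h '[[[0,0,0],[0.0293,-0.0255,0],1],[[0,0,0],[0.0293,-0.0255,0],1],[[0,0,0],[0.0293,-0.0255,0],1],[[0,0,0],[0.0293,-0.0255,0],1],[[0,0,0],[0.0293,-0.0255,0],1]]'
$h '[[[0,0,0],[0.0293,-0.0255,0],1],[[0,0,0],[0.0293,-0.0255,0],1],[[0,0,0],[0.0293,-0.0255,0],1],[[0,0,0],[0.0293,-0.0255,0],1],[[0,0,0],[0.0293,-0.0255,0],1]]'
$h '[[[0,0,0],[0.0293,-0.0255,0],1],[[0,0,0],[0.0293,-0.0255,0],1],[[0,0,0],[0.0293,-0.0255,0],1],[[0,0,0],[0.0293,-0.0255,0.03],1],[[0,0,0],[0,0,0.03],1]]'
$h '[[[0,0,0],[0,0,0.03],1],[[0,0,0],[0,0,0.03],1],[[0,0,0],[0,0,0],1],[[0,0,0],[0,0,0],1]]'
python3 - <<'E'
from h import *
s,i,T=wrist();w=i['pixels'][:,:,::-1]
t=ctrl.get_image('top')['pixels'][:,:,::-1];d=ctrl.get_image('side')['pixels'][:,:,::-1]
print(s['eef_pos'],s['tool_rot'],s['width'])
for z in(91,85): print(proj(i,[608.5,63.5,z],T))
c=lambda im,x,y,w,h:cv2.resize(im[y:y+h,x:x+w],(400,300),interpolation=cv2.INTER_CUBIC)
cv2.imwrite('pics/c5.png',np.vstack([np.hstack([c(w,180,100,200,150),c(t,210,130,80,60)]),np.hstack([c(d,200,180,80,60),c(d,200,270,80,60)])]))
for k in(100,105,110): print(k,proj(i,s['eef_pos']-[0,0,k],T))
E
```

```text
clock: 9.53
eef_pos: [424.7, -235.3, 352.6]
tool_rot: [-3.14, 0.001, 0.296]
force: [1.0, -1.0, -1.1]
width: 29.5
gripper_force: 60.2
clock: 9.95
eef_pos: [527.6, -71.0, 352.5]
tool_rot: [-3.141, 0.002, 0.297]
force: [1.6, 0.0, -1.0]
width: 29.6
gripper_force: 60.2
clock: 10.37
eef_pos: [610.2, 63.7, 298.2]
tool_rot: [-3.136, -0.008, 0.306]
force: [0.1, 0.6, -1.4]
width: 29.3
gripper_force: 60.0
clock: 10.7
eef_pos: [605.5, 54.3, 236.2]
tool_rot: [-3.141, 0.005, 0.298]
force: [0.5, 0.4, -0.1]
width: 29.5
gripper_force: 60.0
[605.5098247   54.28058126 236.17816722] [-3.14080719  0.00491244  0.29763573] 29.45019617647463
[268.68784842 194.04754874]
[268.87833115 192.39807992]
100 [278.19321213 216.40985687]
105 [278.20190673 214.39397515]
110 [278.21028439 212.4515143 ]
```

View pics/c5.png

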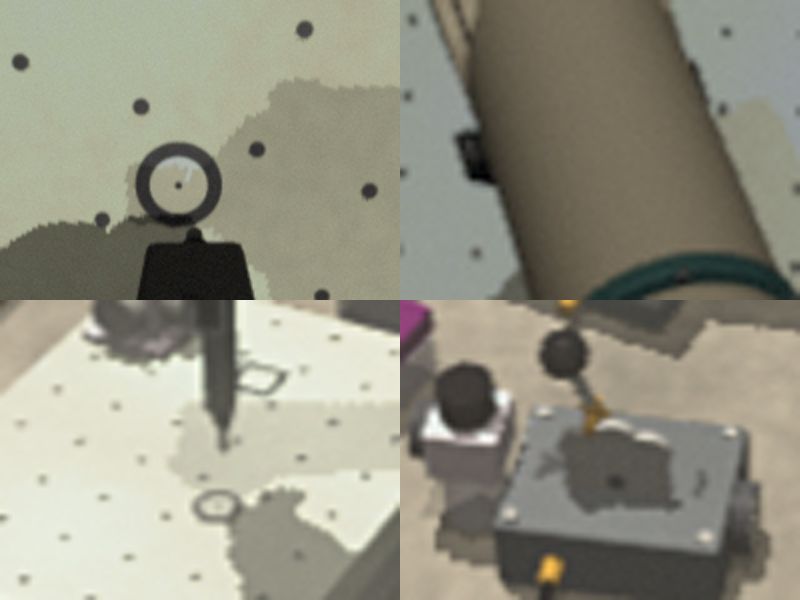

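The ring dot is at wrist (269,192.5), 1.5 px from the prediction, with the tip at about (277,216). The side crop shows the lever leaning far. I work out the final shift.

Run:
```python
from h import *
s,i,T=wrist();p=at_z(i,(269.1,192.3),91,T);print(p)
d=ctrl.get_image('side')
f=lambda x,y:((x+.5)/5-.5+200,(y-300+.5)/5-.5+180)
print('ring side',at_z(d,f(217,506),91)); print('tip obs side',f(224,450))
for k in(100,105,110):print(k,proj(d,s['eef_pos']-[0,0,k]))
tool([p[0],p[1],s['eef_pos'][2]],[np.pi,0,.298])
print(s['force'])
```

```text
[613.32412126  65.35384259  91.        ]
ring side [609.38622316  64.93276755  91.        ]
tip obs side (244.4, 209.6)
100 [243.80602916 207.65653745]
105 [243.86888921 208.87877553]
110 [243.93157158 210.09678706]
shift [ 0.0075 -0.007  -0.0001]
turn [ 0.03 -0.21  0.09]
[ 0.8185181   0.85565351 -0.95190618]
```

```bash
h="python3 -m handwheel"
$h '[[[0,0,0],[0,0,0.005],1],[[0,0,0],[0,0,0],1],[[0,0,0],[0,0,0],1]]'
python3 - <<'E'
from h import *
s=ctrl.read_state();print(s['eef_pos'],s['force']);tool([610,63.7,212])
E
```

```text
clock: 11.2
eef_pos: [607.0, 56.6, 232.8]
tool_rot: [3.142, 0.0, 0.3]
force: [-0.8, -0.3, -1.9]
width: 28.9
gripper_force: 60.1
[606.96783069  56.6382434  232.75776067] [-0.81535068 -0.26578119 -1.93539714]
shift [ 0.005  -0.0058  0.0208]
```

```bash
h="python3 -m handwheel"
$h '[[[0,0,0],[0.005,-0.006,0.008],1],[[0,0,0],[0,0,0.008],1],[[0,0,0],[0,0,0.004],1],[[0,0,0],[0,0,0],1],[[0,0,0],[0,0,0],1]]'
python3 - <<'E'
from h import *
ctrl.get_image('top') 
s,i,T=wrist();w=i['pixels'][:,:,::-1];d0=ctrl.get_image('side');d=d0['pixels'][:,:,::-1]
print(s['eef_pos'],s['tool_rot'],s['force'],proj(i,[610,63.7,91],T),proj(d0,[610,63.7,91]),proj(d0,s['eef_pos']-[0,0,107]))
c=lambda im,x,y,w,h:cv2.resize(im[y:y+h,x:x+w],(400,300),interpolation=cv2.INTER_CUBIC)
cv2.imwrite('pics/c6.png',np.hstack([c(w,230,160,100,75),c(d,220,195,48,36)]))
E
```

```text
clock: 11.62
eef_pos: [609.7, 63.8, 211.9]
tool_rot: [-3.141, 0.001, 0.301]
force: [0.1, 0.6, -0.8]
width: 29.2
gripper_force: 60.1
[610.02365602  63.79711818 212.346304  ] [-3.14158315e+00  5.21782555e-04  3.00428021e-01] [-0.15125743 -0.89489235 -1.23944255] [278.21678482 209.0249842 ] [242.99704276 220.56033718] [242.79402786 217.1556768 ]
```

View pics/c6.png

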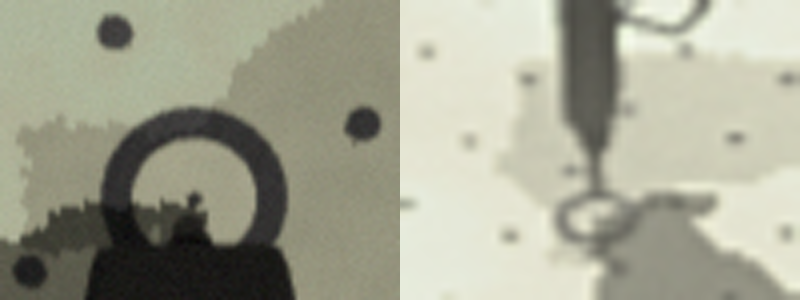

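The ring dot is at wrist (278.7,209.5), under the tip. From the side, the tip is directly above the ring centre with a gap of about 12 mm. I lower gently.

```bash
h="python3 -m handwheel"
$h '[[[0,0,0],[0,0,0.004],1],[[0,0,0],[0,0,0.003],1],[[0,0,0],[0,0,0.001],1],[[0,0,0],[0,0,0],1],[[0,0,0],[0,0,0],1]]' | egrep 'eef|force'
$h '[[[0,0,0],[0,0,0.001],1],[[0,0,0],[0,0,0.001],1],[[0,0,0],[0,0,0],1],[[0,0,0],[0,0,0],1]]' | egrep 'eef|force'
$h '[[[0,0,0],[0,0,0.001],1],[[0,0,0],[0,0,0.001],1],[[0,0,0],[0,0,0],1],[[0,0,0],[0,0,0],1]]' | egrep 'eef|force'
```

```text
eef_pos: [610.1, 63.8, 204.5]
force: [0.1, 0.1, -0.3]
gripper_force: 60.1
eef_pos: [610.1, 63.8, 202.6]
force: [-0.5, -0.2, -0.1]
gripper_force: 60.1
eef_pos: [610.0, 63.9, 200.5]
force: [-0.4, 0.5, -0.3]
gripper_force: 60.1
```

```bash
h="python3 -m handwheel"
$h '[[[0,0,0],[0,0,0.001],1],[[0,0,0],[0,0,0],1],[[0,0,0],[0,0,0],1]]' | egrep 'eef|force'
$h '[[[0,0,0],[0,0,0.001],1],[[0,0,0],[0,0,0],1],[[0,0,0],[0,0,0],1]]' | egrep 'eef|force'
python3 - <<'E'
from h import *
v=[]
for k in range(8): v.append(ctrl.read_state()['force']); ctrl.get_image('side')
print(np.mean(v,0),np.std(v,0))
E
```

```text
eef_pos: [610.1, 63.9, 199.6]
force: [-0.2, -0.8, -1.5]
gripper_force: 60.1
eef_pos: [610.1, 63.9, 198.6]
force: [0.2, -1.4, -0.3]
gripper_force: 60.1
[-0.11619607 -0.30209718 -0.86624197] [0.49677883 0.44326601 0.43136128]
```

```bash
h="python3 -m handwheel"
$h '[[[0,0,0],[0,0,0.001],1],[[0,0,0],[0,0,0],1],[[0,0,0],[0,0,0],1]]' | egrep 'eef|force: \['
$h '[[[0,0,0],[0,0,0.001],1],[[0,0,0],[0,0,0],1],[[0,0,0],[0,0,0],1]]' | egrep 'eef|force: \['
$h '[[[0,0,0],[0,0,0.001],1],[[0,0,0],[0,0,0],1],[[0,0,0],[0,0,0],1]]' | egrep 'eef|force: \['
```

```text
eef_pos: [610.2, 63.9, 197.7]
force: [-0.6, 0.4, 0.7]
eef_pos: [610.2, 63.9, 196.8]
force: [-0.5, -0.3, 1.7]
eef_pos: [610.3, 64.0, 195.9]
force: [-0.7, 0.1, 3.1]
```

```bash
h="python3 -m handwheel"
$h '[[[0,0,0],[0,0,0.0006],1],[[0,0,0],[0,0,0],1],[[0,0,0],[0,0,0],1],[[0,0,0],[0,0,0],1],[[0,0,0],[0,0,0],1]]' | egrep 'eef|force: \['
python3 - <<'E'
from h import *
v=[]
for k in range(8): v.append(ctrl.read_state()['force']); i=ctrl.get_image('side')
s,w,T=wrist()
print(np.mean(v,0),s['eef_pos'],s['tool_rot'],s['width'],s['clock'],proj(w,[610,63.7,89],T))
c=lambda im,x,y,w,h:cv2.resize(im[y:y+h,x:x+w,::-1],(400,300),interpolation=cv2.INTER_CUBIC)
cv2.imwrite('pics/c7.png',np.vstack([np.hstack([c(w['pixels'],230,160,100,75),c(i['pixels'],220,195,48,36)]),np.hstack([c(i['pixels'],200,270,80,60)]*2)]))
E
```

```text
eef_pos: [610.3, 63.9, 195.4]
force: [-0.7, 0.2, 4.7]
[-0.64979562 -0.0745068   5.20226908] [610.31435     63.92061302 195.40007951] [ 3.14146919e+00 -6.00125548e-04  3.00391091e-01] 29.24140443872265 15.3167 [278.23255163 215.09236995]
```

View pics/c7.png

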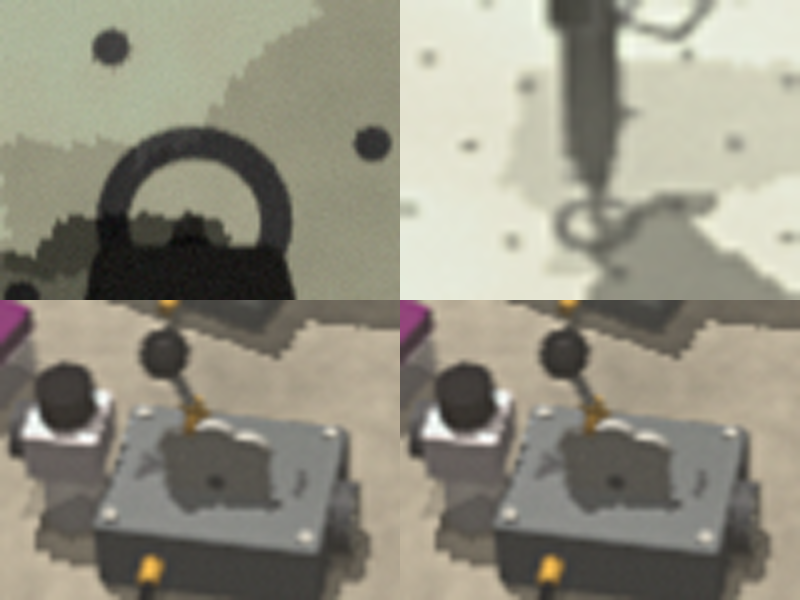

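The tip stands at the ring's centre: side crop (597,220), ring (596,222). The press is about 6 N net of the pen's weight, and the lever is far. I hand the job in.

```bash
python3 -c "
from cell import ctrl
print(ctrl.finish_job())"
```

```text
the job is handed in; nothing more can be done
None
```

I handed the job in with the lever in its far notch and the gripped pen upright at the ring's centre, pressing about 6 N; the hand-in gave no verdict.

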